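# Clear the loading ramp and load the die cassette

### The job

A steel pipe union has been left lying on the loading ramp: take it off and put it in the shallow steel tray. Then fetch the die cassette, set it down flat on the level plate at the foot of the ramp, nose towards the ramp, and let go of it; then take it again by its tang (or push from behind) and slide it up the ramp, between the rails and under the keeper bar, until it is fully home against the top stop. Leave it resting there, with the union still in the tray, and leave the bearing and the screwdriver beside the ramp where they are.

Things in the scene. Friction and masses are not known exactly. Their poses are not given: they have to be found in the camera images.
- ramp: Fixed steel loading ramp. Origin on the table under the line where the slope begins, mid-width; x horizontal, pointing uphill, y across, z up. Level foot plate from x = -160 to 0, 120 wide, top 6 mm above the table. From x = 0 a slope, 100 wide, rises at 8 degrees (0.14 rad) for 200 mm along the slope to an end stop 42 mm high.
- ramp_foot (a point): Point on the level plate's top at mid-width where the slope begins (ramp x = 0, y = 0, 6 mm above the table); axes as the ramp's.
- ramp_home (a point): Where the cassette's centre lies when fully home against the stop; axes as the ramp's. On the last 80 mm of slope are side rails 28 mm high, 66 mm apart inside; their flared mouths start 100 mm up the slope. A keeper bar bridges them 172 to 184 mm up the slope, underside 48 mm and top 53 mm above the slope.
- cassette: Loose aluminium die cassette: block 110 long (x) x 56 wide (y) x 40 high, three round dark dies on top, 0.4 to 0.8 kg. Origin at the centre of the block's underside; x points to its nose (plain end), z up. At the other end is a flat steel tang. Starts flat on the table and, on the slope, stays where it is left.
- cassette_centre (a point): Centre of the cassette's block, 20 mm above its underside.
- tang_mid (a point): Middle of the cassette's tang, 81 mm behind the block's centre, 26 mm above the underside. The tang sticks out of the block's rear end, is 49 mm long, 14 mm thick (across, along cassette y) and 20 mm high (from 16 to 36 mm above the underside).
- union_centre (a point): Centre of the loose steel union lying across the ramp, 0.22 kg: a 30 mm cube with a round spigot 20 mm in diameter and 15 mm long on each of two opposite sides (60 mm overall). Its y axis runs along the spigots, which start roughly across the ramp, clear of rails and keeper; its plain sides face along x, and are the ones to grip.
- tray: Fixed shallow open steel tray, 170 (x) x 120 (y) x 32 high, walls and floor 4 mm. Origin at the centre of its underside. Empty at the start.
- bearing_by (a point): Bystander: ball-bearing ring, 54 mm in diameter, 16 high, lying on the table on the robot's side of the ramp; this point is its centre.
- screwdriver_by (a point): Bystander: screwdriver, some 200 long and under 35 high, lying on the table on the robot's side of the ramp; this point is about its middle.
Things that resemble listed ones, but are neither listed nor needed, are in the scene too. What is shaped like the tray but black or brown is not meant.

How it is judged:
On the way, in this order (a step that is already met when the one before it is completed fails the run):
1. the union lies in the tray, let go (x of union_centre in the frame of tray between -0.082 and 0.082 m and y of union_centre in the frame of tray between -0.057 and 0.057 m and z of union_centre in the frame of tray below 0.04 m and contact force between the fingers and union below 0.2 N), for 0.2 s.
2. the cassette stands flat on the level plate at the foot of the ramp, nose to the ramp, let go (x of cassette_centre in the frame of ramp between -0.15 and 0 m and y of cassette_centre in the frame of ramp between -0.04 and 0.04 m and x of tang_mid in the frame of ramp below -0.06 m and angle between the x axis of cassette and the x axis of ramp, either way round below 0.5 rad and angle between cassette's own z axis and vertical below 0.16 rad and contact force between the fingers and cassette below 0.2 N and linear speed of cassette below 0.03 m/s), for 0.2 s.
At the end, for the whole second after the job is handed in: The cassette lies on the slope between the rails, tang downhill, its centre within 6 mm of fully home along the ramp and in height and 9 mm across, at rest; the union lies at rest inside the tray (its centre within the walls and no more than 40 mm above the table) (x of cassette_centre in the frame of ramp_home between -0.006 and 0.006 m and y of cassette_centre in the frame of ramp_home between -0.009 and 0.009 m and z of cassette_centre in the frame of ramp_home between -0.006 and 0.006 m and x of tang_mid in the frame of ramp_home below -0.06 m and angle between the x axis of cassette and the x axis of ramp, either way round below 0.25 rad and angle between cassette's own z axis and vertical below 0.22 rad and linear speed of cassette below 0.01 m/s and x of union_centre in the frame of tray between -0.082 and 0.082 m and y of union_centre in the frame of tray between -0.057 and 0.057 m and z of union_centre in the frame of tray below 0.04 m and linear speed of union below 0.02 m/s); the robot touches nothing.
It fails at once if the bearing or the screwdriver was moved by more than 40 mm (distance of any of bearing_by, screwdriver_by from where it was at the start of the episode above 0.04 m).
It also fails if it takes over 69 s, if anything falls off the work surface, if the arm or the gripper's body presses on something with over 40 N, if the wrist force passes 120 N, or if a joint passes its speed limit or range.

### The arm

A 6-joint arm with a two-finger parallel gripper is mounted at the origin on the work surface. World frame = base frame: x ahead of the robot, y to its left, z up, the work surface at z = 0. Lengths are in m, angles in rad, forces in N, time in s.
With the tool pointing down it reaches from about 0.425 to 0.95 m from the base axis. Payload 3.5 kg.
Tool frame: the origin (TCP) lies on the centre line of the jaws, within the pads' length; the fingertips stand 14 mm ahead of it and the grasp point (between the pads) lies 5 mm behind it (ctrl.finger_overhang is the distance from the TCP to the fingertips, in m); z points along the fingers, y is the line along which they close (so a half turn about z gives the same grasp; the last joint's range is limited). The gripper opens to 85 mm and grips with 20 to 120 N. Pads are 22 mm wide; open, the fingers measure 114 mm over their backs; the gripper's body (76 mm by 85 mm) begins 54 mm behind the grasp point. The pads swing forward as they close: fully open they stand 13 mm farther back than shut.
Start: joints at [1.045, 0.286, 1.577, -0, 1.279, -0.15], TCP at [0.248, 0.628, 0.245] pointing down, gripper open.
Joint ranges: [-2.77, 2.77], [-0.9, 2.22], [0.21, 2.48], [-1.53, 4.67], [0.24, 2.81], [-2.84, 2.84]. Speed limits (rad/s): [2.79, 2.79, 3.14, 3.14, 3.14, 3.14].

### API

Orientations are given as a unit quaternion [x, y, z, w].
In Python, from plant import ctrl gives the robot as it stands.
- The arm moves only by the tool send_rows, never from a script. Its argument "moves" is text: rows parted by semicolons, each of 7 numbers parted by spaces: the turn, a rotation vector about the tool's x, y, z in units of 360 degrees (1.0 is 360 degrees), then the shift along the tool's x, y, z in units of 20 cm (1.0 is 20 cm), then the gripper's target within -1 to 1 (fully open at 1, half-way at 0, shut at -1). A call has 1 to 12 rows; each row is the pose to reach, as a shift and turn from the pose commanded when the call began, along the tool's axes at that moment, turning the shorter way round; what a row does not reach only later rows make up. A row lasts 1/8 s, in which the tool goes at most 62.5 mm and 10.7 degrees, less where a joint would pass 70% of its speed; a pose out of reach is approached as far as the arm can. A call with a number of a shift or a turn outside -1 to 1 is refused whole. A call with a gripper value outside its range is refused whole. The fingers move at their own pace and stop on an object; "newtons" is the grip in N (left out, the last holds). Time passes only in rows, so rows that repeat a pose let the fingers close. It gives the time, the measured TCP pose, the force, the opening and the grip force at its end, in the units of the state.
- ctrl.get_state(): the state, without advancing time (a new reading comes with each control period).
- ctrl.read_camera(name): name is "scene" or "top" or "wrist"; returns a dict with "image" (384x512x3 uint8, red, green, blue), "fovy" (degrees; the focal length in pixels is half the picture's height over the tangent of half this angle, whatever the lens; pixels are square), "cx", "cy" (the principal point, pixels), "extrinsics" (4x4, takes a point from camera to world coordinates). Camera axes: x right, y up, looking along -z (the intrinsics and any distortion apply to the point x, -y, -z); pixel columns grow to the right and rows downward; lengths in m; the calibration is good to about 2 mm. A picture is of the moment at which its call begins. There is no depth.
- ctrl.sign_off(): hands the job in; it is judged then, once.
The state is a dict: "time": time; "qpos": joint angles; "dq": joint speeds; "joint_efforts": joint torques, N m; "eef_pos": TCP position; "tcp_rot": TCP orientation; "contact_force": force on the tool from outside, world axes, zero at the start; "wrist_torque": the same for the moment, N m; "opening": opening from 0.0 (shut) to 1.0 (fully open); "finger_force": force on a finger pad.
Only numpy, scipy, OpenCV 4.12 (cv2) and the standard library are available. Lean on these libraries where they do the work, as an engineer would, in place of code of your own. Each camera call takes 0.05 s, during which the arm holds its last target. There are 200 camera calls.

## Working session

There is one attempt and no reset: what is moved stays moved. The work goes in short steps, Python scripts to look and compute and a tool call to move; the robot and the scene stay as the last step left them, time stands still between calls to the robot, and variables do not carry over. Pictures are saved under pics/ and viewed, at most 10 in all, crops included, and the job is handed in when it is done.

Besides the shell and the picture viewer there is one more tool, called in YAML: its name, and indented under it one key for each argument. send_rows: Moves the arm, as the interface text tells. Its arguments: {"type":"object","properties":{"moves":{"type":"string"},"newtons":{"type":"number"}},"required":["moves"]}

```bash
ls; mkdir -p pics; cat > h.py <<'E'
import numpy as np, cv2
from plant import ctrl
from scipy.spatial.transform import Rotation as R
def cam(n):
    c=ctrl.read_camera(n); return c
def K(c):
    f=c["image"].shape[0]/2/np.tan(np.radians(c["fovy"])/2); return f,c["cx"],c["cy"]
def ray(c,u,v):
    f,cx,cy=K(c); E=np.array(c["extrinsics"])
    d=E[:3,:3]@np.array([(u-cx)/f,-(v-cy)/f,-1]); return E[:3,3],d
def onz(c,u,v,z):
    o,d=ray(c,u,v); return o+d*(z-o[2])/d[2]
def proj(c,p):
    f,cx,cy=K(c); E=np.array(c["extrinsics"]); q=E[:3,:3].T@(np.array(p)-E[:3,3]); return cx+f*q[0]/-q[2], cy-f*q[1]/-q[2]
E
python3 - <<'E'
from h import *
ims=[]
for n in ["scene","top"]:
    c=cam(n); print(n,{k:(np.round(v,3).tolist() if k!="image" else v.shape) for k,v in c.items()})
    np.savez(f"{n}0.npz",**c)
    cv2.imwrite(f"pics/{n}0.png",cv2.resize(c["image"][:,:,::-1],(800,600),interpolation=cv2.INTER_CUBIC))
print(ctrl.get_state())
E
```

```text
pics
scene {'image': (384, 512, 3), 'fovy': 47.298, 'cx': 261.507, 'cy': 195.787, 'extrinsics': [[0.055, -0.694, 0.718, 1.359], [0.998, 0.052, -0.026, -0.134], [-0.019, 0.718, 0.696, 0.958], [0.0, 0.0, 0.0, 1.0]]}
top {'image': (384, 512, 3), 'fovy': 55.341, 'cx': 255.74, 'cy': 196.839, 'extrinsics': [[0.025, 0.997, -0.069, 0.351], [-1.0, 0.026, 0.012, -0.105], [0.013, 0.069, 0.998, 1.136], [0.0, 0.0, 0.0, 1.0]]}
{'time': 0.1, 'qpos': array([ 1.04499408e+00,  2.87110851e-01,  1.57803866e+00, -9.40987954e-06,
        1.27860182e+00, -1.49992947e-01]), 'dq': array([ 0.0007961 , -0.00249188, -0.00355553,  0.00079773,  0.00034848,
        0.00110009]), 'joint_efforts': array([ 9.34452219e-04, -4.07294333e+01, -2.93699044e+01, -1.24720959e-04,
        3.34035933e-03, -3.05124885e-06]), 'eef_pos': array([0.24742405, 0.62740756, 0.24405858]), 'tcp_rot': array([ 1.86799394e-01,  9.82397486e-01, -1.01980163e-03, -3.53556915e-04]), 'contact_force': array([-0.26507591, -0.13586814,  0.27854881]), 'wrist_torque': array([-0.02774827,  0.00160363, -0.02120726]), 'finger_force': 0.0, 'opening': 1.0017544701634469}
```

View pics/scene0.png

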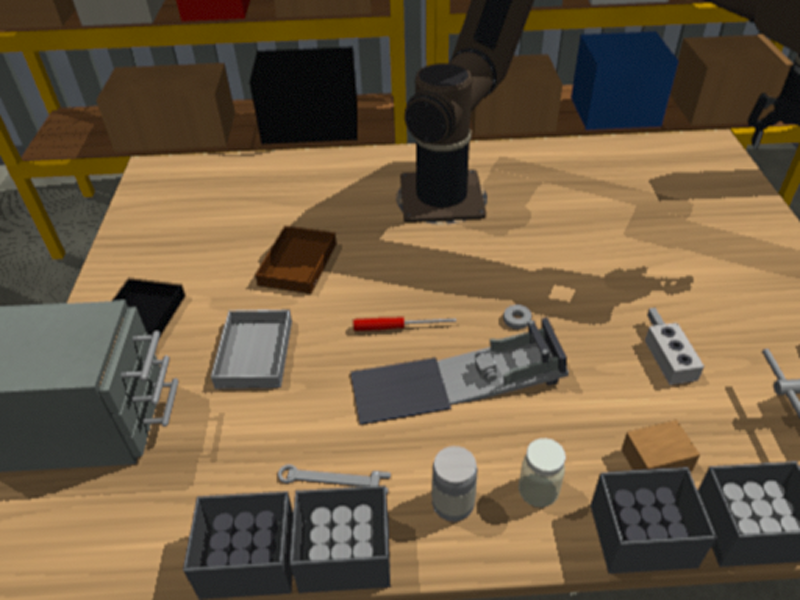

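View pics/top0.png

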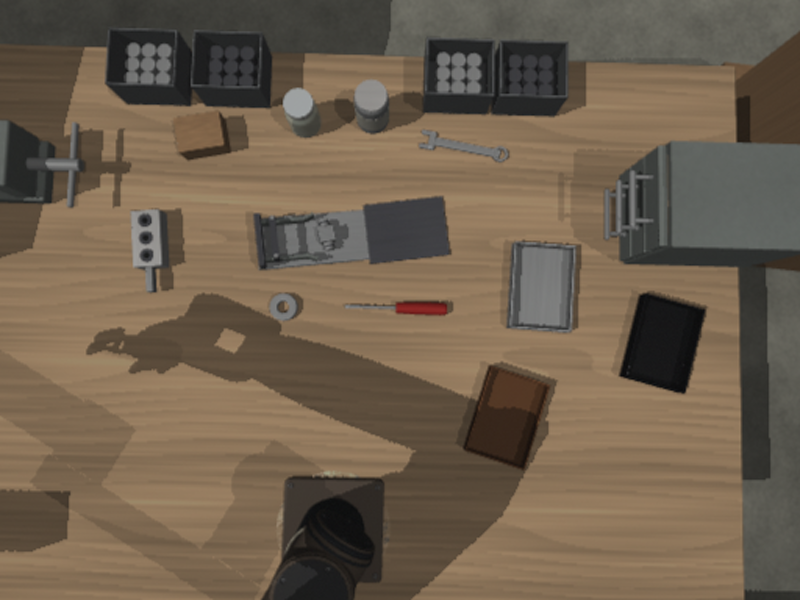

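Top (800x600 view): ramp with keeper at left (275,240) and dark level plate at right (405,230). A small fitting, the likely union, lies on the slope at (325,235). The cassette is at (147,240) with its tang toward the robot.

Candidates:
- **Tray:** grey steel at (543,287). The brown one at (507,415) and the black one at (662,342) are excluded by colour.
- **Cassette:** (147,240). The wooden block at (203,135) is not it.
- **Union:** (325,235). The bearing at (284,306) is not it.

```bash
python3 - <<'E'
from h import *
t=np.load("top0.npz")["image"]; s=np.load("scene0.npz")["image"]
a=cv2.resize(t[120:180,155:295],(800,343),interpolation=cv2.INTER_CUBIC)
b=cv2.resize(s[195:280,215:375],(480,255),interpolation=cv2.INTER_CUBIC)
c=cv2.resize(t[125:195,75:115],(146,255),interpolation=cv2.INTER_CUBIC)
d=cv2.resize(t[145:220,315:380],(174,200),interpolation=cv2.INTER_CUBIC)
o=np.zeros((600,800,3),np.uint8); o[:343]=a; o[345:,:480]=b; o[345:,482:628]=c; o[345:545,626:800]=d
cv2.imwrite("pics/crop1.png",o[:,:,::-1])
E
```

```text
(no output)
```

View pics/crop1.png

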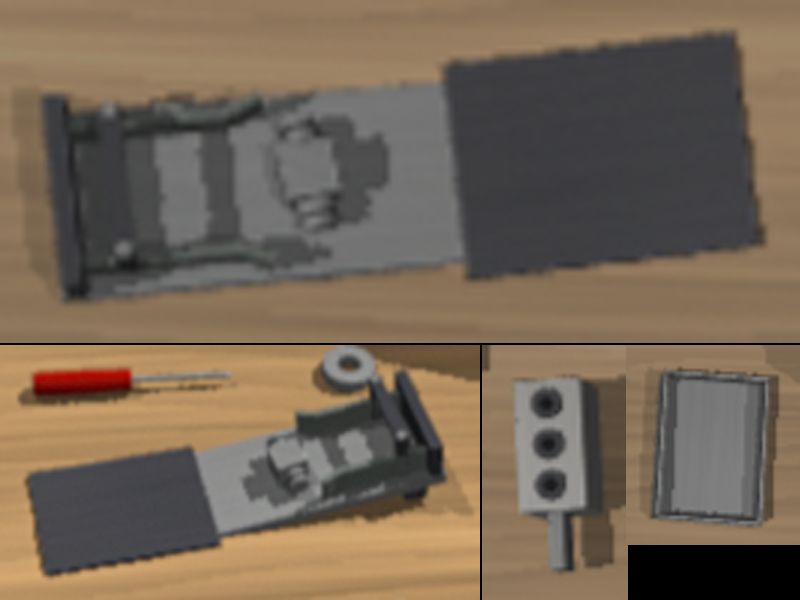

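Crop: the union is at (305,160), a cube with spigots across the ramp, just below the flared rail mouths. The plate corners are at (443,65), (737,33), (763,243) and (467,278). The cassette shows three dies, and its tang points down in the picture, toward the robot. The tray is grey steel, as wanted.

```bash
python3 - <<'E'
from h import *
T=dict(np.load("top0.npz")); S=dict(np.load("scene0.npz"))
A=lambda u,v:(155+u/5.714,120+v/5.717)   # crop a -> top px
hsv=cv2.cvtColor(T["image"],cv2.COLOR_RGB2HSV); g=cv2.cvtColor(T["image"],cv2.COLOR_RGB2GRAY)
def blob(mask,box):
    m=np.zeros(g.shape,np.uint8); x0,y0,x1,y1=box; m[y0:y1,x0:x1]=mask[y0:y1,x0:x1]
    cs=max(cv2.findContours(m,cv2.RETR_EXTERNAL,cv2.CHAIN_APPROX_NONE)[0],key=cv2.contourArea)
    return cs[:,0].astype(float)
def rect(c,pts,z):
    P=np.array([onz(c,u,v,z)[:2]*1000 for u,v in pts],np.float32); return cv2.minAreaRect(P),P
lowsat=((hsv[:,:,1]<70)).astype(np.uint8)
pl=blob(((g<85)&(hsv[:,:,1]<70)).astype(np.uint8),(228,120,295,175)); r,_=rect(T,pl,.006); print("plate(120x160)",r)
print("plate corners",[np.round(onz(T,*A(*p),.006)[:2],4).tolist() for p in [(443,65),(737,33),(763,243),(467,278)]])
for thr in (125,140,150,160):
    ca=blob(((g>thr)&(hsv[:,:,1]<50)).astype(np.uint8),(78,128,108,190)); r,_=rect(T,ca,.04); print("cass",thr,r)
tr=blob((hsv[:,:,1]<50).astype(np.uint8),(318,148,378,220)); r,_=rect(T,tr,.03); print("tray(120x170)",r)
uc=[onz(T,*A(*p),.045) for p in [(305,165),(300,122),(320,215)]]; print("union c, spig",np.round(uc,4))
for n,p,z in [("stopL",(45,97),.07),("stopR",(66,300),.07)]: print(n,np.round(onz(T,*A(*p),z),4))
# scene plate corners  (offset 215,195 scale 3)
Sx=lambda u,v:(215+u/3,195+(v-345)/3)
print("scene plate",[np.round(onz(S,*Sx(*p),.006)[:2],4).tolist() for p in [(193,447),(27,473),(46,574),(219,544)]])
print("scene union top",np.round(onz(S,*Sx(287,455),.04),4))
print(T["image"][160,96],g[140:150,75:112].mean(0).astype(int))
E
```

```text
plate(120x160) ((585.8193359375, -127.3719482421875), (119.45926666259766, 161.19216918945312), 8.1935396194458)
plate corners [[0.6323, -0.0405], [0.6548, -0.2013], [0.5389, -0.2178], [0.5153, -0.0571]]
cass 125 ((549.6478271484375, 375.4909362792969), (107.94088745117188, 53.44770812988281), 6.066250801086426)
cass 140 ((549.685791015625, 375.599365234375), (107.2988052368164, 52.38157272338867), 6.415127277374268)
cass 150 ((525.0257568359375, 392.034912109375), (75.1361083984375, 36.2756462097168), 32.163211822509766)Traceback (most recent call last):
  File "<stdin>", line 15, in <module>
  File "<stdin>", line 7, in blob
ValueError: max() iterable argument is empty
```

```bash
python3 - <<'E'
from h import *
T=dict(np.load("top0.npz")); S=dict(np.load("scene0.npz"))
A=lambda u,v:(155+u/5.714,120+v/5.717); Sx=lambda u,v:(215+u/3,195+(v-345)/3)
C=lambda u,v:(75+(u-482)/3.65,125+(v-345)/3.643); D=lambda u,v:(315+(u-626)/2.677,145+(v-345)/2.667)
h=np.radians(98.2); ex=np.array([np.cos(h),np.sin(h)]); ey=np.array([-ex[1],ex[0]]); F=np.array([.5858,-.1274])+.08*ex
ramp=lambda p:np.round([(p[:2]-F)@ex,(p[:2]-F)@ey],4)
print("foot",F)
for p in [(305,165),(300,122),(320,215)]:
    q=onz(T,*A(*p),.04); print("union",p,np.round(q,4),"ramp",ramp(q))
for n,p,z in [("stopL",(45,97),.07),("stopR",(66,300),.07)]: print(n,ramp(onz(T,*A(*p),z)))
print("scene plate",[ramp(onz(S,*Sx(*p),.006)) for p in [(193,447),(27,473),(46,574),(219,544)]])
print("scene union",[ramp(onz(S,*Sx(*p),.042)) for p in [(287,455),(307,490),(275,440)]])
print("tang rear",onz(T,*C(562,568),.036),"tang root",onz(T,*C(554,516),.036))
print("cass top corners",[np.round(onz(T,*C(*p),.04)[:2],4).tolist() for p in [(514,380),(582,378),(587,513),(521,513)]])
tc=np.array([onz(T,*D(*p),.032)[:2] for p in [(661,371),(775,376),(762,525),(653,517)]]); print("tray",np.round(tc,4).tolist(),tc.mean(0),[np.linalg.norm(tc[i]-tc[i-1]) for i in range(4)])
st=ctrl.get_state(); M=R.from_quat(st["tcp_rot"]).as_matrix(); print(np.round(M,3),st["eef_pos"])
E
```

```text
foot [ 0.57438969 -0.0482179 ]
union (305, 165) [0.5681 0.0288 0.04  ] ramp [ 0.0771 -0.0048]
union (300, 122) [0.5911 0.0322 0.04  ] ramp [ 0.0773 -0.028 ]
union (320, 215) [0.5417 0.02   0.04  ] ramp [0.0722 0.0226]
stopL [ 0.2032 -0.0489]
stopR [0.2031 0.057 ]
scene plate [array([0.0015, 0.0556]), array([-0.1596,  0.0571]), array([-0.1591, -0.0625]), array([-0.0019, -0.0626])]
scene union [array([ 0.0762, -0.0034]), array([ 0.0822, -0.0473]), array([0.0704, 0.0168])]
tang rear [0.44628261 0.35900498 0.036     ] tang root [0.48916746 0.36793258 0.036     ]
cass top corners [[0.601, 0.4054], [0.6043, 0.3496], [0.4919, 0.3394], [0.4904, 0.3933]]
tray [[0.5618, -0.3356], [0.5597, -0.4662], [0.3886, -0.4521], [0.3944, -0.3285]] [ 0.47613638 -0.39561839] [np.float64(0.16756539375007212), np.float64(0.13060453742131722), np.float64(0.17172520791959486), np.float64(0.12369892940542314)]
[[-0.93   0.367 -0.001]
 [ 0.367  0.93  -0.002]
 [ 0.    -0.002 -1.   ]] [0.24742405 0.62740756 0.24405858]
```

```bash
cat >> h.py <<'E'
H=np.radians(98.2); ex=np.array([np.cos(H),np.sin(H),0]); ey=np.array([-ex[1],ex[0],0]); F=np.array([.5744,-.0482,0]); A8=np.radians(8)
def rampw(x,y,z): return F+x*ex+y*ey+np.array([0,0,z])
def tool(head,tilt=0.,axis=None):
    """tool pointing down, its y at world heading head (deg); tilt deg = rotation about world axis 'axis'"""
    y=np.array([np.cos(np.radians(head)),np.sin(np.radians(head)),0]); z=np.array([0,0,-1.]); M=np.c_[np.cross(y,z),y,z]
    return R.from_rotvec(np.radians(tilt)*np.array(axis)).as_matrix()@M if tilt else M
def rows(*targets):
    """print shift/turn of each (pos,R) from the measured pose, in row units"""
    s=ctrl.get_state(); R0=R.from_quat(s["tcp_rot"]).as_matrix(); p0=s["eef_pos"]
    print("t",round(s["time"],2),"tcp",np.round(p0,4),"yhead",round(np.degrees(np.arctan2(R0[1,1],R0[0,1])),2))
    for p,M in targets:
        rv=R.from_matrix(R0.T@M).as_rotvec()/(2*np.pi); sh=R0.T@(np.array(p)-p0)/.2
        print(" ".join(f"{v:.4f}" for v in [*rv,*sh]))
E
```

send_rows:
  moves: "0 0 0 -0.96 -0.82 0 1;0 0 0 -0.96 -0.82 0 1;0 0 0 -0.96 -0.82 0 1;0 0 0 -0.96 -0.82 0 1;0 0 0 -0.96 -0.82 0 1;0 0 0 -0.96 -0.82 0 1"

```text
time: 0.85
eef_pos: [0.3661, 0.4048, 0.2451]
tcp_rot: [0.187, 0.982, 0.0, -0.0]
contact_force: [-0.5, -0.3, 0.0]
opening: 0.997
finger_force: 0.0
```

send_rows:
  moves: "0 0 0 -0.96 -0.82 0 1;0 0 0 -0.96 -0.82 0 1;0 0 0 -0.96 -0.82 0 1;0 0 0 -0.96 -0.82 0 1;0 0 0 -0.96 -0.82 0 1;0 0 0 -0.96 -0.82 0 1"

```text
time: 1.6
eef_pos: [0.4843, 0.1831, 0.2451]
tcp_rot: [0.186, 0.982, 0.0, -0.0]
contact_force: [-0.6, 0.2, -0.6]
opening: 1.003
finger_force: 0.0
```

```bash
python3 - <<'E'
from h import *
rows((rampw(.05,0,.22),tool(101)))
c=cam("wrist"); np.savez("w1.npz",**c); print(c["fovy"],np.round(c["extrinsics"],3).tolist())
E
```

```text
t 1.6 tcp [0.4843 0.1831 0.2451] yhead 68.52
0.0001 -0.0001 -0.0902 -0.7189 -0.6939 0.1245
70.65198981728837 [[0.367, -0.893, -0.262, 0.418], [0.93, 0.352, 0.103, 0.21], [0.001, -0.281, 0.96, 0.375], [0.0, 0.0, 0.0, 1.0]]
```

send_rows:
  moves: "0 0 -0.09 -0.72 -0.69 0.12 1;0 0 -0.09 -0.72 -0.69 0.12 1;0 0 -0.09 -0.72 -0.69 0.12 1;0 0 -0.09 -0.72 -0.69 0.12 1;0 0 -0.09 -0.72 -0.69 0.12 1;0 0 -0.09 -0.72 -0.69 0.12 1"

```text
time: 2.4
eef_pos: [0.5675, 0.0028, 0.2212]
tcp_rot: [-0.096, 0.995, 0.0, -0.0]
contact_force: [-0.5, -0.5, -0.8]
opening: 0.999
finger_force: 0.0
```

```bash
python3 - <<'E'
from h import *
c=cam("wrist"); np.savez("w2.npz",**c); cv2.imwrite("pics/w2.png",cv2.resize(c["image"][:,:,::-1],(800,600),interpolation=cv2.INTER_CUBIC))
E
```

```text
(no output)
```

View pics/w2.png

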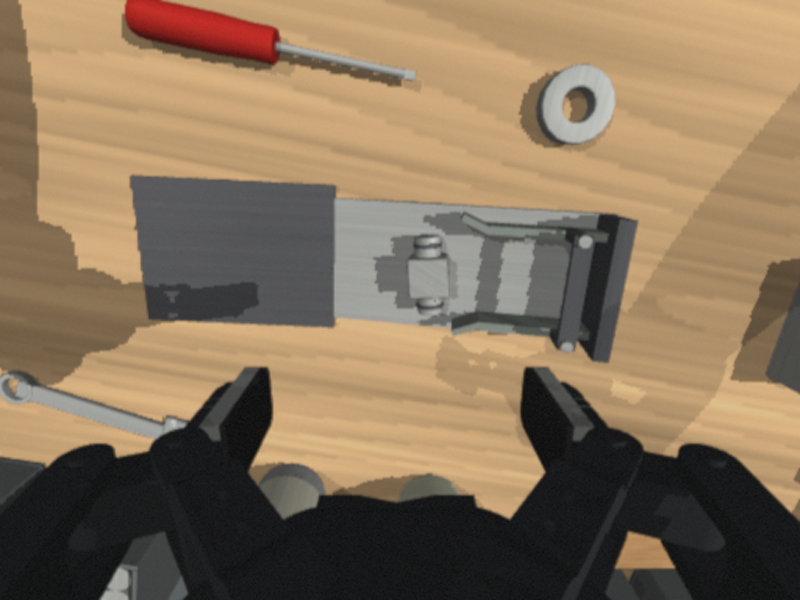

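Wrist picture: the union's top face is centred at (428,279), its edges nearly upright in the picture. The plate corners are at (131,177), (335,187), (335,327) and (149,320), with the bearing and screwdriver above.

```bash
python3 - <<'E'
from h import *
c=dict(np.load("w2.npz")); k=.64
ramp=lambda p:np.round([(p-F)@ex,(p-F)@ey],4)
for p in [(131,177),(335,187),(335,327),(149,320)]: print("plate",ramp(onz(c,p[0]*k,p[1]*k,.006)))
q={}
for p in [(409,260),(448,257),(447,301),(410,299),(428,279),(428,238),(430,309)]:
    q[p]=onz(c,p[0]*k,p[1]*k,.047 if p[1]<305 and p[1]>240 else .038); print("union",p,ramp(q[p]),np.round(q[p],4))
cc=q[(428,279)]; n=np.array([-np.sin(A8)*ex[0],-np.sin(A8)*ex[1],np.cos(A8)])
x=(cc-F)@ex; y=(cc-F)@ey
surf=rampw(x,y,.006+x*np.tan(A8)); print("height above slope",(cc-surf)@n, x,y)
base=cc-n*((cc-surf)@n)   # foot of normal
M=tool(98.2,-8,ey)  # check: z should be -n
print(M[:,2],-n)
rows((base+n*.080,M),(base+n*.017,M))
E
```

```text
plate [-0.1586  0.0559]
plate [0.0011 0.0559]
plate [ 0.002 -0.062]
plate [-0.1584 -0.0631]
union (409, 260) [0.0611 0.0085] [0.5573 0.011  0.047 ]
union (448, 257) [0.0893 0.0121] [0.5497 0.0385 0.047 ]
union (447, 301) [ 0.0914 -0.0215] [0.5826 0.0453 0.047 ]
union (410, 299) [ 0.0635 -0.0212] [0.5863 0.0177 0.047 ]
union (428, 279) [ 0.0759 -0.0051] [0.5687 0.0277 0.047 ]
union (428, 238) [0.0746 0.0239] [0.5401 0.0222 0.038 ]
union (430, 309) [ 0.08   -0.0313] [0.594  0.0354 0.038 ]
height above slope 0.030036324024945563 0.07591026369736674 -0.005130819398776927
[-0.01985011  0.13775023 -0.99026807] [-0.01985011  0.13775023 -0.99026807]
t 2.45 tcp [0.5675 0.0028 0.2214] yhead 101.0
-0.0221 -0.0006 0.0078 -0.0280 0.0860 0.6247
-0.0221 -0.0006 0.0078 -0.0302 0.1296 0.9366
```

send_rows:
  moves: "-0.022 0 0 -0.028 0.086 0.62 0.2;-0.022 0 0 -0.028 0.086 0.62 0.2;-0.022 0 0 -0.028 0.086 0.62 0.2;-0.022 0 0 -0.03 0.12 0.86 0.2;-0.022 0 0 -0.03 0.13 0.935 0.2;-0.022 0 0 -0.03 0.13 0.935 0.2;-0.022 0 0 -0.03 0.13 0.935 -1;-0.022 0 0 -0.03 0.13 0.935 -1;-0.022 0 0 -0.03 0.13 0.935 -1;-0.022 0 0 -0.03 0.13 0.935 -1;-0.022 0 0 -0.03 0.13 0.935 -1"
  newtons: 40

```text
time: 3.82
eef_pos: [0.571, 0.0268, 0.0371]
tcp_rot: [-0.094, 0.993, 0.068, -0.004]
contact_force: [0.0, 0.2, 7.3]
opening: 0.348
finger_force: 40.8
```

```bash
python3 - <<'E'
from h import *
s=ctrl.get_state(); print(s["opening"],s["finger_force"],s["contact_force"])
M=R.from_quat(s["tcp_rot"]).as_matrix()
p=s["eef_pos"]
rows((p+[0,0,.09],M),(np.array([.476,-.394,.11]),tool(96)),(np.array([.476,-.394,.045]),tool(96)))
E
```

```text
0.34785943666222857 40.755645632743835 [0.04566039 0.24835865 7.26884665]
t 3.83 tcp [0.571  0.0268 0.0371] yhead 100.89
0.0000 0.0000 0.0000 -0.0021 0.0614 -0.4458
0.0218 -0.0002 0.0135 0.8609 -1.9084 -0.6345
0.0218 -0.0002 0.0135 0.8624 -1.9527 -0.3125
```

send_rows:
  moves: "0 0 0 0 0.06 -0.44 -1;0 0 0 0 0.06 -0.44 -1;0 0 0 0 0.06 -0.44 -1;0.022 0 0.013 0.43 -0.95 -0.54 -1;0.022 0 0.013 0.43 -0.95 -0.54 -1;0.022 0 0.013 0.43 -0.95 -0.54 -1;0.022 0 0.013 0.43 -0.95 -0.54 -1;0.022 0 0.013 0.43 -0.95 -0.54 -1;0.022 0 0.013 0.43 -0.95 -0.54 -1;0.022 0 0.013 0.43 -0.95 -0.54 -1"

```text
time: 5.08
eef_pos: [0.5224, -0.187, 0.1142]
tcp_rot: [-0.055, 0.998, 0.0, -0.003]
contact_force: [-0.2, 0.5, -1.7]
opening: 0.344
finger_force: 40.4
```

```bash
python3 - <<'E'
from h import *
s=ctrl.get_state(); print(s["opening"],s["finger_force"],s["contact_force"])
rows((np.array([.476,-.394,.11]),tool(96)),(np.array([.476,-.394,.024]),tool(96)))
E
```

```text
0.34390549165288065 40.434865951538086 [-0.1519507   0.48326508 -1.71026123]
t 5.08 tcp [ 0.5224 -0.187   0.1142] yhead 96.29
0.0001 -0.0011 0.0008 0.3437 -1.0035 0.0227
0.0001 -0.0011 0.0008 0.3407 -1.0038 0.4527
```

send_rows:
  moves: "0 0 0 0.34 -1 0.02 -1;0 0 0 0.34 -1 0.02 -1;0 0 0 0.34 -1 0.02 -1;0 0 0 0.34 -1 0.02 -1;0 0 0 0.34 -1 0.02 -1;0 0 0 0.34 -1 0.3 -1;0 0 0 0.34 -1 0.44 -1;0 0 0 0.34 -1 0.45 -1;0 0 0 0.34 -1 0.45 0.1;0 0 0 0.34 -1 0.45 0.1;0 0 0 0.34 -1 0.45 0.1;0 0 0 0.34 -1 0.45 0.1"

```text
time: 6.58
eef_pos: [0.4764, -0.3948, 0.0262]
tcp_rot: [-0.054, 0.999, -0.001, -0.003]
contact_force: [-0.1, -0.4, -0.4]
opening: 0.55
finger_force: 0.0
```

send_rows:
  moves: "0 0 0 0 0 -0.3 0.1;0 0 0 0 0 -0.6 1;0 0 0 0 0.3 -0.6 1;0 0 0 0 0.6 -0.6 1;0 0 0 0 1 -0.6 1;0 0 0 0 1 -0.6 1;0 0 0 0 1 -0.6 1"

```text
time: 7.45
eef_pos: [0.4554, -0.1953, 0.1459]
tcp_rot: [-0.055, 0.998, -0.001, -0.002]
contact_force: [0.1, -0.2, 0.3]
opening: 1.001
finger_force: 0.0
```

```bash
python3 - <<'E'
from h import *
rows((rampw(0,0,.2),tool(96)))
c=cam("top"); np.savez("t2.npz",**c); im=c["image"]
o=np.hstack([cv2.resize(im[145:220,315:380],(390,450),interpolation=cv2.INTER_CUBIC),cv2.resize(im[110:200,75:155],(400,450),interpolation=cv2.INTER_CUBIC)])
cv2.imwrite("pics/t2.png",o[:,:,::-1])
E
```

```text
t 7.45 tcp [ 0.4554 -0.1953  0.1459] yhead 96.3
-0.0002 -0.0008 0.0008 -0.6706 0.6655 -0.2749
```

View pics/t2.png

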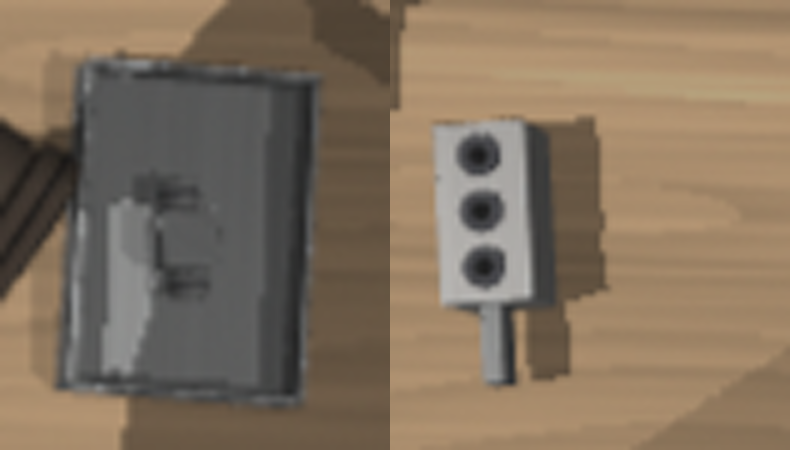

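Union is in the tray at (185,240). The cassette is untouched, with dies at (479,155) to (485,266) and the tang at (497,345). I'll approach it with the gripper turned half round, so the wrist has range to turn onto the plate.

send_rows:
  moves: "0 0 0.25 -0.4 1 -0.25 1;0 0 0.25 -0.4 1 -0.25 1;0 0 0.25 -0.4 1 -0.25 1;0 0 0.25 -0.4 1 -0.25 1;0 0 0.25 -0.4 1 -0.25 1;0 0 0.25 -0.4 1 -0.25 1;0 0 0.25 -0.4 1 -0.25 1;0 0 0.25 -0.4 1 -0.25 1;0 0 0.25 -0.4 1 -0.25 1"

```text
time: 8.62
eef_pos: [0.5148, 0.0099, 0.1953]
tcp_rot: [0.671, 0.742, -0.002, -0.001]
contact_force: [-0.1, 0.6, -0.1]
opening: 1.003
finger_force: 0.0
```

```bash
python3 - <<'E'
from h import *
T=dict(np.load("t2.npz")); B=lambda u,v:(75+(u-390)/5,110+v/5)
d=[onz(T,*B(*p),.04) for p in [(479,155),(482,211),(485,266)]]; v=d[0]-d[2]; print(np.round(d,4),np.degrees(np.arctan2(v[1],v[0])))
t=[onz(T,*B(*p),.036) for p in [(492,306),(496,380)]]; v=t[0]-t[1]; print(np.round(t,4),np.degrees(np.arctan2(v[1],v[0])))
rows((np.array([.55,.375,.18]),tool(-84)))
E
```

```text
[[0.5823 0.3772 0.04  ]
 [0.5483 0.3735 0.04  ]
 [0.515  0.3698 0.04  ]] 6.233185513425055
[[0.4915 0.366  0.036 ]
 [0.4469 0.3612 0.036 ]] 6.223069557940344
t 8.62 tcp [0.5148 0.0099 0.1953] yhead 5.78
-0.0005 0.0007 0.2494 1.7984 0.3590 0.0728
```

send_rows:
  moves: "0 0 0.249 0.95 0.18 0 1;0 0 0.249 0.95 0.18 0 1;0 0 0.249 0.95 0.18 0 1;0 0 0.249 0.95 0.18 0 1;0 0 0.249 0.95 0.18 0 1;0 0 0.249 0.95 0.18 0 1;0 0 0.249 0.95 0.18 0 1;0 0 0.249 0.95 0.18 0 1;0 0 0.249 0.95 0.18 0 1;0 0 0.249 0.95 0.18 0 1"

```text
time: 9.88
eef_pos: [0.5304, 0.2034, 0.1948]
tcp_rot: [0.998, 0.057, -0.002, 0.0]
contact_force: [-1.0, -0.0, 0.4]
opening: 0.999
finger_force: 0.0
```

```bash
python3 - <<'E'
from h import *
rows((np.array([.549,.3745,.18]),tool(-83.8)))
c=cam("wrist"); np.savez("w3.npz",**c); cv2.imwrite("pics/w3.png",cv2.resize(c["image"][:,:,::-1],(800,600),interpolation=cv2.INTER_CUBIC))
E
```

```text
t 9.88 tcp [0.5304 0.2034 0.1948] yhead -83.47
0.0001 0.0008 0.0009 0.1903 -0.8395 0.0726
```

View pics/w3.png

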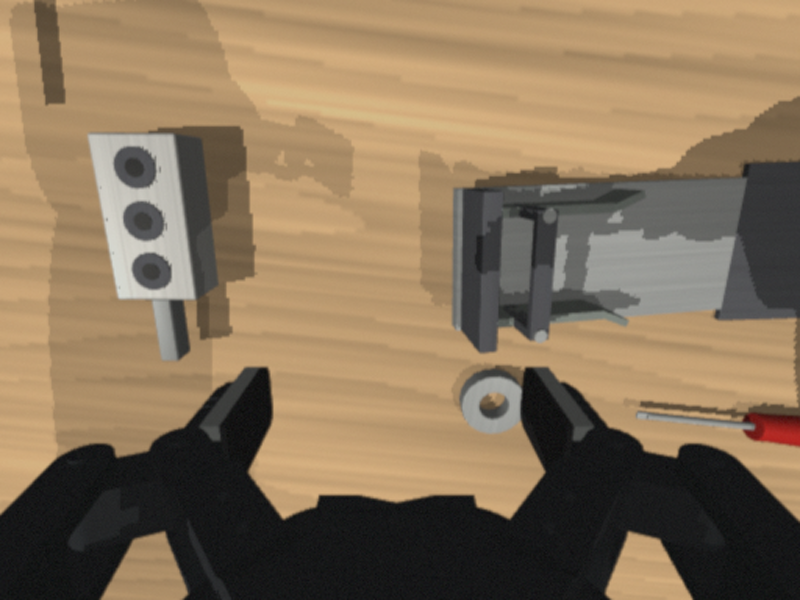

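Wrist: the cassette's top face has corners (90,134), (174,134), (195,297) and (118,299), with the tang at (171,330). The bearing at (492,400) and the ramp are clear of it.

```bash
python3 - <<'E'
from h import *
c=dict(np.load("w3.npz")); k=.64
q=np.array([onz(c,u*k,v*k,.04) for u,v in [(90,134),(174,134),(195,297),(118,299)]]); print(np.round(q,4),q.mean(0),[np.linalg.norm(q[i]-q[i-1]) for i in range(4)])
v=(q[0]+q[1]-q[2]-q[3]); print(np.degrees(np.arctan2(v[1],v[0])))
d=np.array([onz(c,u*k,v*k,.04) for u,v in [(134,167),(144,221),(152,271)]]); v=d[0]-d[2]; print(np.round(d,4),np.degrees(np.arctan2(v[1],v[0])))
rows((np.array([.549,.3745,.12]),tool(-83.8)),(np.array([.549,.3745,.024]),tool(-83.8)))
E
```

```text
[[0.6021 0.4054 0.04  ]
 [0.608  0.3529 0.04  ]
 [0.5014 0.3423 0.04  ]
 [0.4938 0.3961 0.04  ]] [0.55133772 0.37416253 0.04      ] [np.float64(0.10867228305469499), np.float64(0.05281897178456065), np.float64(0.10716616743264629), np.float64(0.05434535025351541)]
5.291372691855338
[[0.5851 0.3792 0.04  ]
 [0.551  0.3748 0.04  ]
 [0.517  0.3713 0.04  ]] 6.605424766881986
t 9.93 tcp [0.5301 0.2035 0.1947] yhead -83.42
0.0001 0.0008 0.0011 0.1939 -0.8385 0.3723
0.0001 0.0008 0.0011 0.1964 -0.8387 0.8523
```

send_rows:
  moves: "0 0 0.001 0.2 -0.84 0.1 1;0 0 0.001 0.2 -0.84 0.1 1;0 0 0.001 0.2 -0.84 0.1 1;0 0 0.001 0.2 -0.84 0.37 1;0 0 0.001 0.2 -0.84 0.6 1;0 0 0.001 0.2 -0.84 0.8 1;0 0 0.001 0.2 -0.84 0.85 1;0 0 0.001 0.2 -0.84 0.85 -1;0 0 0.001 0.2 -0.84 0.85 -1;0 0 0.001 0.2 -0.84 0.85 -1;0 0 0.001 0.2 -0.84 0.85 -1;0 0 0.001 0.2 -0.84 0.85 -1"
  newtons: 80

```text
time: 11.42
eef_pos: [0.5504, 0.3766, 0.0275]
tcp_rot: [0.999, 0.054, -0.0, -0.0]
contact_force: [0.8, -0.9, 5.5]
opening: 0.639
finger_force: 90.1
```

```bash
python3 - <<'E'
from h import *
s=ctrl.get_state(); print(s["opening"]*85,s["finger_force"],s["contact_force"],np.degrees(s["qpos"][[0,5]]))
rows((np.array([.55,.374,.16]),tool(-83.8)),(np.array([.56,.18,.17]),tool(-40)))
E
```

```text
54.31840120248009 90.14060854911804 [ 0.77803295 -0.8929715   5.47132108] [ 25.66171733 109.40309987]
t 11.43 tcp [0.5504 0.3766 0.0275] yhead -83.77
-0.0001 0.0001 0.0001 -0.0038 0.0122 -0.6627
-0.0001 0.0000 -0.1216 -0.0593 0.9818 -0.7133
```

send_rows:
  moves: "0 0 0 0 0 -0.3 -1;0 0 0 0 0 -0.66 -1;0 0 0 0 0 -0.66 -1;0 0 -0.12 -0.06 0.98 -0.71 -1;0 0 -0.12 -0.06 0.98 -0.71 -1;0 0 -0.12 -0.06 0.98 -0.71 -1;0 0 -0.12 -0.06 0.98 -0.71 -1;0 0 -0.12 -0.06 0.98 -0.71 -1;0 0 -0.12 -0.06 0.98 -0.71 -1;0 0 -0.12 -0.06 0.98 -0.71 -1"

```text
time: 12.68
eef_pos: [0.5576, 0.181, 0.1656]
tcp_rot: [0.908, 0.418, -0.003, -0.001]
contact_force: [0.1, 0.0, -6.3]
opening: 0.639
finger_force: 89.3
```

```bash
sed -i 's/F=np.array(\[.5744,-.0482,0\])/F=np.array([.5744,-.0482,0])-.0025*ey+.001*ex/' h.py; python3 - <<'E'
from h import *
s=ctrl.get_state(); print(s["opening"]*85,s["finger_force"],s["contact_force"])
rows((rampw(-.03,0,.15),tool(8.2)),(rampw(-.08,0,.15),tool(8.2)))
E
```

```text
54.354067424871054 89.33418273925781 [ 0.12225411  0.01446682 -6.27106649]
t 12.68 tcp [0.5576 0.181  0.1656] yhead -40.59
-0.0011 0.0005 -0.1355 -0.9013 0.9272 0.0779
-0.0011 0.0005 -0.1355 -1.0660 1.1152 0.0779
```

send_rows:
  moves: "0 0 -0.1355 -0.9 0.93 0 -1;0 0 -0.1355 -0.9 0.93 0 -1;0 0 -0.1355 -0.9 0.93 0 -1;0 0 -0.1355 -0.9 0.93 0 -1;0 0 -0.1355 -0.9 0.93 0 -1;0 0 -0.1355 -0.9 0.93 0 -1;0 0 -0.1355 -0.9 0.93 0 -1;0 0 -0.1355 -0.9 0.93 0 -1"

```text
time: 13.68
eef_pos: [0.5823, -0.0763, 0.1664]
tcp_rot: [0.654, 0.756, -0.002, -0.002]
contact_force: [-0.1, -0.4, -6.3]
opening: 0.638
finger_force: 89.3
```

```bash
python3 - <<'E'
from h import *
rows((rampw(-.078,0,.06),tool(8.2)),(rampw(-.078,0,.0345),tool(8.2)))
E
```

```text
t 13.68 tcp [ 0.5823 -0.0763  0.1664] yhead 8.25
-0.0010 -0.0001 0.0001 -0.2406 -0.0035 0.5322
-0.0010 -0.0001 0.0001 -0.2407 -0.0027 0.6597
```

send_rows:
  moves: "0 0 0 -0.24 0 0.2 -1;0 0 0 -0.24 0 0.45 -1;0 0 0 -0.24 0 0.6 -1;0 0 0 -0.24 0 0.64 -1;0 0 0 -0.24 0 0.65 -1;0 0 0 -0.24 0 0.655 -1;0 0 0 -0.24 0 0.66 -1;0 0 0 -0.24 0 0.66 -1"

```text
time: 14.68
eef_pos: [0.589, -0.1256, 0.0356]
tcp_rot: [0.655, 0.756, -0.002, -0.001]
contact_force: [-0.4, -0.1, -6.7]
opening: 0.634
finger_force: 89.1
```

send_rows:
  moves: "0 0 0 0 0 0.005 -1;0 0 0 0 0 0.01 -1;0 0 0 0 0 0.01 -1;0 0 0 0 0 0.01 -1"

```text
time: 15.18
eef_pos: [0.5887, -0.1255, 0.0336]
tcp_rot: [0.655, 0.756, -0.002, -0.002]
contact_force: [-3.8, 2.1, 2.8]
opening: 0.641
finger_force: 90.4
```

In contact with the plate; release and back off upwards, looking from above.

send_rows:
  moves: "0 0 0 0 0 0 1;0 0 0 0 0 0 1;0 0 0 0 0 0 1;0 0 0 0 0 0 1;0 0 0 0 0 -0.2 1;0 0 0 0 0 -0.5 1;0 0 0 -0.4 0 -0.65 1;0 0 0 -0.6 0 -0.65 1;0 0 0 -0.6 0 -0.65 1;0 0 0 -0.6 0 -0.65 1"

```text
time: 16.42
eef_pos: [0.6058, -0.2437, 0.1619]
tcp_rot: [0.655, 0.756, -0.002, -0.003]
contact_force: [-0.6, 0.9, 0.2]
opening: 1.001
finger_force: 0.0
```

```bash
python3 - <<'E'
from h import *
c=cam("wrist"); np.savez("w4.npz",**c); t=cam("top"); np.savez("t4.npz",**t)
rows()
a=cv2.resize(c["image"],(640,480),interpolation=cv2.INTER_CUBIC)
cv2.imwrite("pics/w4.png",a[:,:,::-1])
E
```

```text
t 16.52 tcp [ 0.6058 -0.2425  0.1616] yhead 8.25
```

View pics/w4.png

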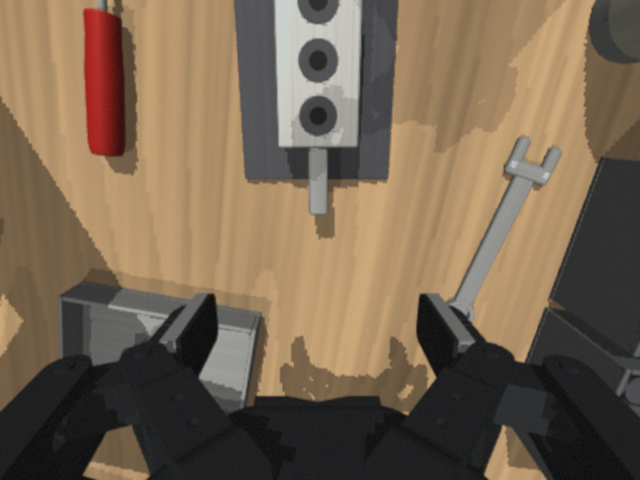

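The cassette stands flat on the plate, nose to the ramp, with dies at (318,60) and (318,116) and the tang from (318,150) to (318,213). The plate's rear corners are at (245,181) and (388,180).

```bash
python3 - <<'E'
from h import *
c=dict(np.load("w4.npz")); k=.8
ramp=lambda p:np.round([(p-F)@ex,(p-F)@ey],4)
for n,p,z in [("die",(318,60),.046),("die",(318,116),.046),("tangroot",(318,150),.042),("tangend",(318,213),.042),("pl",(245,181),.006),("pl",(388,180),.006),("blockL",(279,147),.046),("blockR",(359,147),.046)]: print(n,ramp(onz(c,p[0]*k,p[1]*k,z)))
tx=-.078-.081
rows((rampw(tx,0,.10),tool(8.2)),(rampw(tx,0,.029),tool(8.2)))
E
```

```text
die [-0.0785 -0.0018]
die [-0.1131 -0.0018]
tangroot [-0.1359 -0.0018]
tangend [-0.1819 -0.0018]
pl [-0.1623  0.0597]
pl [-0.1616 -0.0602]
blockL [-0.1336  0.0256]
blockR [-0.1337 -0.0306]
t 16.52 tcp [ 0.6058 -0.2425  0.1616] yhead 8.25
-0.0011 -0.0002 0.0001 0.1937 -0.0017 0.3085
-0.0011 -0.0002 0.0001 0.1931 0.0008 0.6635
```

send_rows:
  moves: "0 0 0 0.193 0.008 0.2 0;0 0 0 0.193 0.008 0.35 0;0 0 0 0.193 0.008 0.5 0;0 0 0 0.193 0.008 0.64 0;0 0 0 0.193 0.008 0.66 0;0 0 0 0.193 0.008 0.66 0;0 0 0 0.193 0.008 0.66 -1;0 0 0 0.193 0.008 0.66 -1;0 0 0 0.193 0.008 0.66 -1;0 0 0 0.193 0.008 0.66 -1;0 0 0 0.193 0.008 0.66 -1"
  newtons: 40

```text
time: 17.9
eef_pos: [0.6023, -0.2062, 0.0325]
tcp_rot: [0.655, 0.756, -0.002, -0.001]
contact_force: [-2.6, 0.6, 6.8]
opening: 0.156
finger_force: 39.6
```

```bash
python3 - <<'E'
from h import *
from scipy.optimize import brentq
s=ctrl.get_state(); print(s["opening"]*85,s["finger_force"],s["contact_force"])
p0=s["eef_pos"]; R0=R.from_quat(s["tcp_rot"]).as_matrix()
xr0,yr0=(p0-F)@ex,(p0-F)@ey; print("tcp ramp",xr0,yr0,p0[2])
# cassette pose model: rear-bottom edge xr, pitch; tcp in cassette frame (from rear bottom edge)
xr_0=xr0+.081-.055   # assume grasp at tang_mid
a=xr0-xr_0; b=p0[2]-.006
def pose(xr):
    if xr<=-.110: th=0.;zr=.006
    elif xr<0:
        th=brentq(lambda t:.110*np.sin(t)-max(0,(xr+.110*np.cos(t)))*np.tan(A8),-.01,.2); zr=.006
    else: th=A8; zr=.006+xr*np.tan(A8)
    q=rampw(xr+a*np.cos(th)-b*np.sin(th),yr0,zr+a*np.sin(th)+b*np.cos(th))
    return q,R.from_rotvec(-th*ey).as_matrix()@R0,th   # nose up
for xr in [-.125,-.11,-.09,-.07,-.05,-.03,-.015,0,.02,.04,.06,.08,.09*np.cos(A8)]:
    q,M,th=pose(xr); rv=R.from_matrix(R0.T@M).as_rotvec()/(2*np.pi); print(round(xr,3),np.round(np.degrees(th),2),np.round(rv,4),np.round(R0.T@(q-p0)/.2,4))
E
```

```text
13.224665277268496 39.57318127155304 [-2.55251168  0.63472116  6.75003641]
tcp ramp -0.16141257498904651 -0.002575733446008521 0.03249602820899207
-0.125 0.0 [0. 0. 0.] [ 0.0521 -0.     -0.0001]
-0.11 0.0 [0. 0. 0.] [ 1.271e-01 -0.000e+00 -1.000e-04]
-0.09 1.46 [ 0.      0.0041 -0.    ] [ 0.2237 -0.      0.0031]
-0.07 2.92 [ 0.      0.0081 -0.    ] [ 0.3205 -0.      0.0064]
-0.05 4.37 [ 0.      0.0121 -0.0001] [ 4.174e-01 -1.000e-04  9.800e-03]
-0.03 5.82 [ 0.      0.0162 -0.0001] [ 5.143e-01 -1.000e-04  1.330e-02]
-0.015 6.91 [ 0.      0.0192 -0.0001] [ 5.871e-01 -1.000e-04  1.590e-02]
0 8.0 [ 0.      0.0222 -0.0001] [ 6.599e-01 -1.000e-04  1.860e-02]
0.02 8.0 [ 0.      0.0222 -0.0001] [ 7.599e-01 -2.000e-04  4.400e-03]
0.04 8.0 [ 0.      0.0222 -0.0001] [ 8.599e-01 -2.000e-04 -9.700e-03]
0.06 8.0 [ 0.      0.0222 -0.0001] [ 9.599e-01 -3.000e-04 -2.390e-02]
0.08 8.0 [ 0.      0.0222 -0.0001] [ 1.0598e+00 -4.0000e-04 -3.8100e-02]
0.089 8.0 [ 0.      0.0222 -0.0001] [ 1.1055e+00 -5.0000e-04 -4.4500e-02]
```

send_rows:
  moves: "0 0 0 0 0 -0.013 -1;0 0 0 0.05 0 -0.013 -1;0 0 0 0.12 0 -0.013 -1;0 0.002 0 0.175 0 -0.012 -1;0 0.004 0 0.224 0 -0.01 -1;0 0.006 0 0.272 -0.002 -0.008 -1;0 0.008 0 0.32 -0.004 -0.007 -1;0 0.01 0 0.37 -0.006 -0.005 -1;0 0.012 0 0.417 -0.008 -0.003 -1;0 0.014 0 0.466 -0.009 -0.002 -1;0 0.016 0 0.514 -0.01 0 -1;0 0.016 0 0.514 -0.01 0 -1"

```text
time: 19.4
eef_pos: [0.5845, -0.103, 0.0304]
tcp_rot: [0.654, 0.755, 0.031, -0.041]
contact_force: [0.3, 1.4, -4.3]
opening: 0.153
finger_force: 39.0
```

```bash
cat > pose.py <<'E'
from h import *
s=ctrl.get_state(); print(s["opening"]*85,s["finger_force"],s["contact_force"],s["wrist_torque"])
p=s["eef_pos"]; M=R.from_quat(s["tcp_rot"]).as_matrix()
print("tcp ramp",(p-F)@ex,(p-F)@ey,p[2],"tilt deg",np.degrees(np.arcsin(-M[:,2]@-ex)), "y", M[2,1])
E
python3 pose.py
python3 - <<'E'
from h import *
c=cam("wrist"); np.savez("w5.npz",**c); a=cv2.resize(c["image"],(512,384)); t=cam("top"); np.savez("t5.npz",**t)
b=cv2.resize(t["image"][115:185,155:300],(768,371),interpolation=cv2.INTER_CUBIC)
s=cam("scene")["image"]; d=cv2.resize(s[190:285,205:375],(358,200),interpolation=cv2.INTER_CUBIC)
o=np.zeros((580,768,3),np.uint8); o[:371]=b; o[375:575,:267]=cv2.resize(c["image"],(267,200)); o[375:575,300:658]=d
cv2.imwrite("pics/m5.png",o[:,:,::-1])
E
```

```text
12.991954214533653 38.95467817783356 [ 0.26941963  1.35445814 -4.33086524] [-0.18197958 -0.13511785 -0.06781384]
tcp ramp -0.05671356500849096 0.0002827639509183007 0.03037153470221994 tilt deg 5.8656659361386465 y -0.006568405573837741
```

View pics/m5.png

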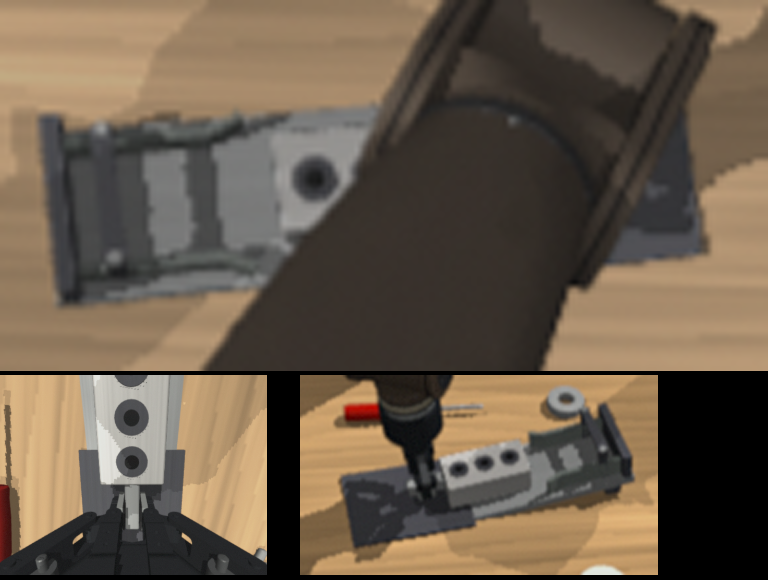

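On track: the nose is on the slope and the front die shows at (316,178) in the top crop. Now I'll check its lateral offset against the ramp axis.

```bash
python3 - <<'E'
from h import *
t=dict(np.load("t5.npz")); B=lambda u,v:(155+u/5.297,115+v/5.3)
ramp=lambda p:np.round([(p-F)@ex,(p-F)@ey],4)
print("die",ramp(onz(t,*B(316,178),.057)))
print("stop top",[ramp(onz(t,*B(*p),.075)) for p in [(40,117),(59,303),(62,117),(78,300)]])
print("rails top (12..) inner",[ramp(onz(t,*B(*p),z)) for p,z in [((150,135),.055),((160,255),.055)]])
print("keeper ends",[ramp(onz(t,*B(*p),.084)) for p in [(100,130),(113,262)]])
c=dict(np.load("w5.npz")); k=512/267
print("wrist dies",[ramp(onz(c,u*k,(v-375)*k,z)) for u,v,z in [(131,417,.053),(132,462,.050)]])
print("plate edges at x~-.03",[ramp(onz(c,u*k,(v-375)*k,.006)) for u,v in [(80,452),(184,452)]])
E
```

```text
die [0.0559 0.0027]
stop top [array([ 0.2021, -0.0448]), array([0.2021, 0.0593]), array([ 0.1901, -0.0435]), array([0.1916, 0.0588])]
rails top (12..) inner [array([ 0.1461, -0.0328]), array([0.1476, 0.0356])]
keeper ends [array([ 0.1683, -0.0316]), array([0.1688, 0.0417])]
wrist dies [array([ 0.0246, -0.    ]), array([-0.01  , -0.0007])]
plate edges at x~-.03 [array([-0.0032,  0.0583]), array([-0.0033, -0.0587])]
```

```bash
python3 - <<'E'
from h import *
ramp=lambda p:np.round([(p-F)@ex,(p-F)@ey],4)
c=dict(np.load("w2.npz")); k=.64
f=lambda c,p,z:ramp(onz(c,p[0]*k,p[1]*k,z))
print("w2 keeper ends",[f(c,p,.083) for p in [(586,241),(567,347)]],"stop far top",[f(c,p,.0755) for p in [(636,220),(608,361)]])
print("w2 rail mouth tips",[f(c,p,.048) for p in [(463,213),(453,326)]])
c=dict(np.load("w3.npz"))
print("w3 keeper ends",[f(c,p,.083) for p in [(550,215),(540,336)]],"stop top",[f(c,p,.0755) for p in [(462,190),(482,351),(500,190),(497,351)]])
E
```

```text
w2 keeper ends [array([0.1703, 0.0359]), array([ 0.17  , -0.0371])] stop far top [array([0.2036, 0.0499]), array([ 0.2043, -0.0495])]
w2 rail mouth tips [array([0.0962, 0.0467]), array([ 0.0964, -0.0383])]
w3 keeper ends [array([ 0.1665, -0.0355]), array([0.1671, 0.0378])] stop top [array([ 0.215 , -0.0502]), array([0.2008, 0.0501]), array([ 0.1934, -0.0496]), array([0.1912, 0.0504])]
```

```bash
python3 - <<'E'
from h import *
s=ctrl.get_state(); p0=s["eef_pos"]; R0=R.from_quat(s["tcp_rot"]).as_matrix(); a,b=-.028,.027
for xr in [-.026,-.013,0,.01,.03,.05,.07,.08,.085,.0891,.092]:
    th=min(8,6.1+(xr+.026)/.026*1.9)*np.pi/180; zr=.006+max(0,xr)*np.tan(A8)
    q=rampw(xr+a*np.cos(th)-b*np.sin(th),0,zr+a*np.sin(th)+b*np.cos(th)+.0005)
    M=R.from_rotvec(-th*ey).as_matrix()@tool(8.2)
    print(xr,np.round(R.from_matrix(R0.T@M).as_rotvec()/(2*np.pi),4),np.round(R0.T@(q-p0)/.2,4))
E
```

```text
-0.026 [-0.001   0.0008 -0.0001] [0.0045 0.001  0.0011]
-0.013 [-0.001   0.0035 -0.0001] [0.067 0.001 0.01 ]
0 [-0.001   0.0061 -0.0001] [0.1295 0.001  0.019 ]
0.01 [-0.001   0.0061 -0.0001] [0.1799 0.001  0.017 ]
0.03 [-0.001   0.0061 -0.0001] [0.2808 0.0009 0.0132]
0.05 [-0.001   0.0061 -0.0001] [0.3817 0.0008 0.0093]
0.07 [-0.001   0.0061 -0.0001] [0.4826 0.0007 0.0054]
0.08 [-0.001   0.0061 -0.0001] [0.5331 0.0007 0.0035]
0.085 [-0.001   0.0061 -0.0001] [0.5583 0.0007 0.0025]
0.0891 [-0.001   0.0061 -0.0001] [0.579  0.0006 0.0017]
0.092 [-0.001   0.0061 -0.0001] [0.5936 0.0006 0.0011]
```

send_rows:
  moves: "0 0.002 0 0.03 0 0.004 -1;0 0.0035 0 0.067 0 0.009 -1;0 0.005 0 0.1 0 0.014 -1;0 0.006 0 0.13 0 0.018 -1;0 0.006 0 0.18 0 0.016 -1;0 0.006 0 0.23 0 0.014 -1;0 0.006 0 0.28 0 0.012 -1;0 0.006 0 0.33 0 0.01 -1;0 0.006 0 0.38 0 0.008 -1;0 0.006 0 0.43 0 0.006 -1;0 0.006 0 0.48 0 0.004 -1;0 0.006 0 0.48 0 0.004 -1"

```text
time: 21.05
eef_pos: [0.5711, -0.0086, 0.0395]
tcp_rot: [0.653, 0.754, 0.043, -0.054]
contact_force: [-1.0, 0.4, -5.3]
opening: 0.153
finger_force: 39.0
```

```bash
python3 pose.py
```

```text
13.010213592975724 38.958563804626465 [-0.98849806  0.36464456 -5.30784789] [-0.44029415 -0.1053313   0.06180332]
tcp ramp 0.038697643316421594 7.879676431375974e-05 0.03951142209392343 tilt deg 7.958487685494774 y -0.006062123780343917
```

send_rows:
  moves: "0 0 0 0.02 0 0.006 -1;0 0 0 0.045 0 0.007 -1;0 0 0 0.07 0 0.007 -1;0 0 0 0.085 0 0.007 -1;0 0 0 0.092 0 0.007 -1;0 0 0 0.098 0 0.007 -1;0 0 0 0.098 0 0.007 -1"

```text
time: 21.92
eef_pos: [0.5689, 0.0097, 0.041]
tcp_rot: [0.654, 0.754, 0.043, -0.054]
contact_force: [1.1, -3.2, -2.6]
opening: 0.156
finger_force: 39.5
```

```bash
python3 pose.py
```

```text
13.245094744301134 39.45294499397278 [ 1.11522665 -3.19230571 -2.55860813] [-0.43601345 -0.21296278 -0.06426003]
tcp ramp 0.05712233138762457 -0.0002890547331093491 0.041016066392577974 tilt deg 7.918107736541953 y -0.005179709249732753
```

send_rows:
  moves: "0 0 0 0.005 0 0.002 -1;0 0 0 0.01 0 0.004 -1;0 0 0 0.015 0 0.004 -1;0 0 0 0.02 0 0.004 -1;0 0 0 0.02 0 0.004 -1"

```text
time: 22.55
eef_pos: [0.569, 0.0105, 0.041]
tcp_rot: [0.653, 0.755, 0.041, -0.051]
contact_force: [-0.1, -13.5, -2.2]
opening: 0.155
finger_force: 39.8
```

```bash
python3 pose.py
```

```text
13.19059002527523 39.76749300956726 [ -0.13284196 -13.48456392  -2.19134343] [-1.83442161 -0.0640533   0.0930634 ]
tcp ramp 0.057901988651419614 -0.00050474172443185 0.04104190167345312 tilt deg 7.544212939902026 y -0.004281563016628964
```

send_rows:
  moves: "0 0 0 -0.008 0 0.003 -1;0 0 0 -0.008 0 0.003 0.1;0 0 0 -0.008 0 0.003 0.1;0 0 0 -0.008 0 0.003 0.1;0 0 0 -0.008 0 0.003 0.1;0 0 0 -0.03 0 -0.2 0.1;0 0 0 -0.1 0 -0.4 0.1;0 0 0 -0.5 0 -0.65 0.1;0 0 0 -0.5 0 -0.65 0.1;0 0 0 -0.5 0 -0.65 0.1;0 0 0 -0.5 0 -0.65 0.1"

```text
time: 23.92
eef_pos: [0.5847, -0.101, 0.1546]
tcp_rot: [0.653, 0.754, 0.043, -0.055]
contact_force: [-0.6, 0.9, -0.6]
opening: 0.549
finger_force: 0.0
```

```bash
python3 pose.py; python3 - <<'E'
from h import *
c=cam("wrist"); np.savez("w6.npz",**c); t=cam("top"); np.savez("t6.npz",**t); s=cam("scene"); np.savez("s6.npz",**s)
o=np.zeros((600,800,3),np.uint8); o[:384,:512]=c["image"]; 
o[:180,516:800]=cv2.resize(t["image"][145:220,315:433],(284,180)); o[186:384,516:800]=cv2.resize(s["image"][190:285,230:366],(284,198),interpolation=cv2.INTER_CUBIC)
o[390:600,:434]=cv2.resize(t["image"][115:185,155:300],(434,210),interpolation=cv2.INTER_CUBIC)
cv2.imwrite("pics/m6.png",o[:,:,::-1])
E
```

```text
46.6922563086446 0.0 [-0.58188193  0.86077615 -0.58467206] [-0.04465364 -0.00699351  0.01613992]
tcp ramp -0.0547151669747416 -0.00017108811552062343 0.1546414063195345 tilt deg 7.995996168467968 y -0.007163408302577626
```

View pics/m6.png

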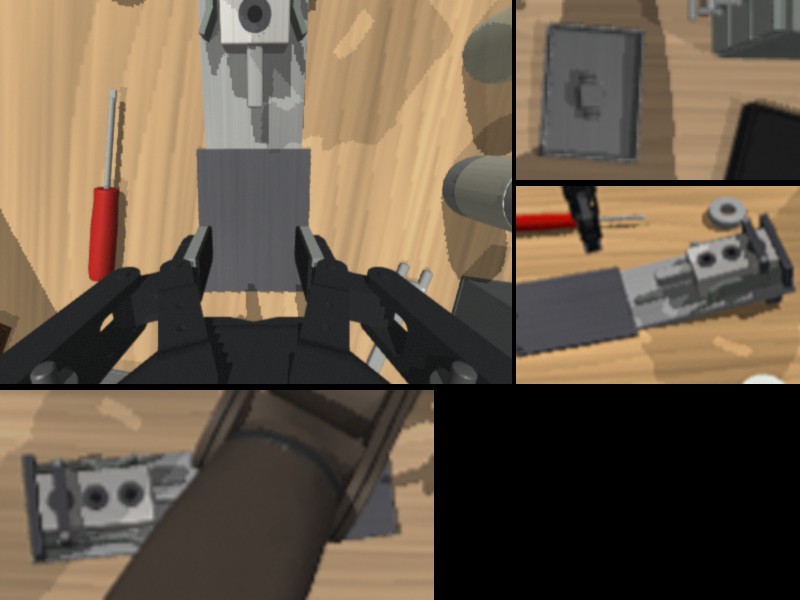

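Cassette is between the rails under the keeper, tang end at (256,106), block rear edge at row 43, and the union is in the tray at (583,95). Now I'll check the distance to home.

```bash
python3 - <<'E'
from h import *
n=np.cos(A8)*np.array([0,0,1])-np.sin(A8)*ex; sx=np.cos(A8)*ex+np.sin(A8)*np.array([0,0,1]); O=F+[0,0,.006]
def onslope(c,u,v,h):
    o,d=ray(c,u,v); k=(h-(o-O)@n)/(d@n); q=o+d*k-O; return np.round([q@sx,q@ey],4)
c=dict(np.load("w6.npz"))
print("rear top edge (exp 0.090)",[onslope(c,*p,.04) for p in [(222,42),(289,44)]],"tang end (exp .0395)",onslope(c,255,106,.036),"die3 (exp .110)",onslope(c,255,14,.04))
print("slope start",[onslope(c,*p,0) for p in [(198,149),(309,149)]])
t=dict(np.load("t6.npz")); B=lambda u,v:(155+u/2.993,115+(v-390)/3)
print("top dies (exp .110,.145,.179)",[onslope(t,*B(*p),.04) for p in [(130,493),(95,497),(61,500)]])
E
```

```text
rear top edge (exp 0.090) [array([0.0912, 0.0249]), array([ 0.0896, -0.0294])] tang end (exp .0395) [ 0.0416 -0.0018] die3 (exp .110) [ 0.111  -0.0019]
slope start [array([-0.0011,  0.0581]), array([-0.0012, -0.0583])]
top dies (exp .110,.145,.179) [array([0.1102, 0.0002]), array([0.1445, 0.0013]), array([0.1775, 0.0014])]
```

```bash
python3 -c "
from h import *
print(ctrl.sign_off())"
```

```text
the job is handed in; nothing more can be done
None
```

I handed the job in at about 24 s of the 69 s limit: the union is in the tray, and the cassette is home against the stop, within about 2 mm along and across the ramp by my last camera check. The bearing and screwdriver were not touched; the hand-in returned no verdict.

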